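# Third hand at the frame jig

### The arm

A 6-joint arm with a two-finger parallel gripper is mounted at the origin on a cart in front of the work surface, level with it; the furniture and walls round the work are solid. World frame = base frame: x ahead of the robot, y to its left, z up, the work surface at z = 0. Lengths are in m, angles in rad, forces in N, time in s.
With the tool pointing down it reaches from about 0.25 to 0.775 m from the base axis. Payload 4 kg.
Tool frame: the origin (TCP) lies between the finger pads; the fingertips stand 19 mm ahead of it and the grasp point (between the pads) is the TCP (robot.tip_reach is the y of the fingertips in the tool frame, in m); y points along the fingers, x is the direction in which the jaws open and shut, and the axes are right-handed (so a half turn about y gives the same grasp; the last joint's range is limited). The gripper opens to 94 mm and grips with 3 to 60 N. Pads are 16 mm wide; open, the fingers measure 119 mm over their backs; the gripper's body (75 mm by 177 mm) begins 78 mm behind the grasp point.
Start: joints at [-0.103, 0.087, 1.371, -0, 1.684, -0.103], TCP at [0.55, -0, 0.225] pointing down, gripper open.
Joint ranges: [-3.1, 3.1], [-0.76, 2.03], [0.27, 2.55], [-1.08, 4.22], [0.17, 2.65], [-2.57, 2.57]. Speed limits (rad/s): [2.79, 2.79, 3.14, 3.14, 3.14, 3.14].

### API

Orientations are given as [roll, pitch, yaw] about the fixed x, y, z axes, in that order (R = Rz(yaw) Ry(pitch) Rx(roll)).
In Python, from bench import robot, imaging, order gives the robot as it stands.
- The arm moves only by the tool send_rows, never from a script. Its argument "moves" is text: rows parted by semicolons, each of 5 numbers parted by spaces: the gripper's target within -1 to 1 (shut at 1, half-way at 0, fully open at -1), then the shift along the tool's x, y, z in m, then the turn about the tool's y in degrees. In form: fingers tx ty tz roll; .... A call has exactly 10 rows; each row shifts and turns the commanded pose from where the row before left it, along the tool's axes as they then stand; what a row does not reach is not made up. A row lasts 1/12 s, in which the tool goes at most 41.7 mm and 7.16 degrees, less where a joint would pass 70% of its speed; a pose out of reach is approached as far as the arm can. A call with a gripper value outside its range is refused whole. The fingers move at their own pace and stop on an object; the grip force is fixed at half the most. Time passes only in rows, so rows that do not move let the fingers close, or fill a call up. It gives the time, the measured TCP pose, the force and the opening at its end, in the units of the state.
- robot.get_obs(): the state, without advancing time (a new reading comes with each control period).
- imaging.snapshot(name): name is "scene" or "side" or "wrist"; returns a dict with "image" (384x512x3 uint8, red, green, blue), "mtx" (3x3 intrinsics, pixels), "R" (3x3) and "t" (3): a world point X has camera coordinates R X + t. Camera axes: x right, y down, z forward; pixel columns grow to the right and rows downward; lengths in m; the calibration is good to about 2 mm. A picture is of the moment at which its call begins. There is no depth.
- order.close_job(): hands the job in, once; it reports no verdict.
Trained networks look in a picture, given as the dict that the camera call returned (one of the last four; its "shot" number tells which), for a name from the list of things; names that differ only in an ending like _2 or _b are one class to them, and where a whole thing is asked for, a point or a joint stands for the part that bears it (a point fixed in the world has none). Each returns a list of dicts, best first, with "conf" (0 to 1); they miss things now and then, are a little off and sometimes report something else, mostly with a low value. They report only what shows in the picture. A call takes as long as a camera call.
- imaging.recognise(picture, target): "centre" ([column, row] in pixels, amid what is visible of it).
- imaging.landmark_of(picture, target): "centre" ([column, row] in pixels: a listed point, or the origin of a listed thing).
The state is a dict: "time": time; "joint_positions": joint angles; "qvel": joint speeds; "joint_torque": joint torques, N m; "tool_pos": TCP position; "ee_rot": TCP orientation; "wrist_force": force on the tool from outside, world axes, zero at the start; "wrist_torque": the same for the moment, N m; "width": finger opening in m.
Only numpy, scipy, OpenCV 4.12 (cv2) and the standard library are available. Lean on these libraries where they do the work, as an engineer would, in place of code of your own. Each camera call takes 0.05 s, during which the arm holds its last target.

### The job

Be the third hand while a colleague fastens this screen-frame bar: pick up the wooden bar, hang its steel eye over the upright post of the squaring jig so that it lies flat on the jig board clear of the spring stop, then swing its free end against the black tip of the stop and press until the white pointer stands in the green band, never so far that it gets into the red. Keep that pressure steady for three seconds and finish while still holding it there with the gripper. Leave the ink jar, clamp, green cup and grey tape where they are.

Things in the scene. Friction and masses are not known exactly. Their poses are not given: they have to be found in the camera images.
- bar_mid (a point): Centre (half-way up, half-way along) of the loose pale wooden frame bar: wood 200 mm long, 22 mm wide, 30 mm high, about 0.11 to 0.23 kg, lying on the bench. Its y axis runs along the bar towards the steel eye, x across its width, z up. Grasp across the 22 mm width.
- bar_eye (a point): Centre of the hole in the bar's flat steel eye, 122 mm from bar_mid along the bar's +y and 12 mm below it (half-way up the eye). Hole 18 mm wide, ring 38 mm over all and 6 mm thick, its underside flush with the bar's underside. Same axes as bar_mid.
- jig: Squaring jig, fixed to the bench: plywood board 180 (x) by 300 (y) mm and 15 mm thick. Origin at the centre of its underside. Its x axis is the direction in which the stop is pushed in, z up. On it, at x = +5 to +75, y = -95 to -45 mm, is the grey housing of the spring stop, 47 mm above the bench, with painted bands on its top.
- post (a point): Foot of the steel post, at the level of the board's top face (15 mm above the bench), on its axis. Post 10 mm thick, 30 mm high above the board, tapered tip. In the jig's frame at x = -30, y = +110 mm. The bar hangs here by its eye, its other end towards the jig's -y, and swings in the plane of the board.
- stop_tip (a point): Foremost point of the round black tip (22 mm ball) of the spring stop, 30 mm above the bench. It moves with the stop. At rest at x = -38, y = -70 mm in the jig's frame: 180 mm from the post along the jig's y. A bar on the post that lies along the jig's y axis has the stop pushed in 19 mm.
- stop (a joint): How far the stop is pushed in, in m: 0 at rest, 0.038 at the end of its travel; spring of 350 N per m, no preload. The white pointer on the housing moves with it: in the green band from 0.012 to 0.026 (4 to 9 N), in the red from 0.033.
- yellow_jar: Yellow ink jar with black lid, 55 mm wide and high; origin at the centre of its underside. Bystander.
- clamp: Orange and black spring clamp lying flat, 47x104x16 mm; origin at the centre of its underside. Bystander.
- green_cup: Grey ribbed cup, green inside, 90 mm wide, 109 mm high; origin at the centre of its underside. Bystander.
- grey_tape: Roll of grey tape lying flat, 103 mm wide, 48 mm high; origin at the centre of its underside. Bystander.

How it is judged:
By the outcome, as a careful person would: the job done as asked, in the order asked, and still so for the second after the job is handed in, while the arm keeps its last pose, push and grip.
It also fails if it takes over 48 s, if anything falls off the work surface, if the arm or the gripper's body presses on something with over 40 N, if the wrist force passes 120 N, or if a joint passes its speed limit or range.

## Working session

There is one attempt and no reset: what is moved stays moved. The work goes in short steps, Python scripts to look and compute and a tool call to move; the robot and the scene stay as the last step left them, time stands still between calls to the robot, and variables do not carry over. Pictures are saved under pics/ and viewed, and the job is handed in when it is done.

Besides the shell and the picture viewer there is one more tool, called in YAML: its name, and indented under it one key for each argument. send_rows: Moves the arm, as the interface text tells. Its arguments: {"type":"object","properties":{"moves":{"type":"string"}},"required":["moves"]}

```bash
ls; mkdir -p pics
cat > h.py <<'E'
import numpy as np,cv2
from bench import robot,imaging,order
def snap(n,f):
    p=imaging.snapshot(n); cv2.imwrite('pics/'+f,p['image'][:,:,::-1]); return p
def toz(p,c,z):
    K,R,t=np.array(p['mtx']),np.array(p['R']),np.array(p['t'])
    d=R.T@np.linalg.inv(K)@np.array([c[0],c[1],1.]); o=-R.T@t
    return o+d*(z-o[2])/d[2]
def proj(p,X):
    c=np.array(p['R'])@np.array(X)+np.array(p['t']); u=np.array(p['mtx'])@c; return u[:2]/u[2]
def tri(ps,cs):
    A=[];b=[]
    for p,c in zip(ps,cs):
        K,R,t=np.array(p['mtx']),np.array(p['R']),np.array(p['t'])
        o=-R.T@t; d=R.T@np.linalg.inv(K)@np.array([c[0],c[1],1.]); d/=np.linalg.norm(d)
        M=np.eye(3)-np.outer(d,d); A.append(M); b.append(M@o)
    return np.linalg.lstsq(np.vstack(A),np.hstack(b),rcond=None)[0]
E
cat > a.py <<'E'
from h import *
P={n:snap(n,n+'0.png') for n in('scene','side','wrist')}
Z=dict(bar_mid=.015,bar_eye=.003,jig=0,post=.015,stop_tip=.03,yellow_jar=0,clamp=0,green_cup=0,grey_tape=0)
for k,z in Z.items():
    for n,p in P.items():
        for d in imaging.landmark_of(p,k)[:2]:
            print(k,n,np.round(d['centre'],1),round(d['conf'],2),np.round(toz(p,d['centre'],z),4))
print(robot.get_obs())
E
python3 a.py
```

```text
pics
bar_mid wrist [162.4 225.8] 0.71 [ 0.4306 -0.0649  0.015 ]
bar_eye scene [214.9 226.5] 0.91 [0.4095 0.0472 0.003 ]
bar_eye side [204.8 208.2] 0.66 [0.411  0.0584 0.003 ]
bar_eye side [223.5 221.3] 0.47 [ 0.4396 -0.043   0.003 ]
bar_eye wrist [142.8 127.1] 0.62 [0.4125 0.0553 0.003 ]
jig scene [274.9 203.7] 0.79 [0.6508 0.0509 0.    ]
jig side [272.2 190.3] 0.69 [0.6789 0.0671 0.    ]
jig wrist [355.7 131.2] 0.93 [0.6675 0.0505 0.    ]
post scene [247.2 194.1] 0.57 [0.6069 0.1453 0.015 ]
post side [247.7 178.7] 0.81 [0.6236 0.1646 0.015 ]
post wrist [318.5  35.9] 0.64 [0.615  0.1523 0.015 ]
stop_tip scene [289.4 203.7] 0.4 [ 0.6481 -0.0252  0.03  ]
stop_tip side [275.5 195.2] 0.41 [ 0.6487 -0.0126  0.03  ]
stop_tip side [221.3 224.4] 0.36 [ 0.414  -0.0918  0.03  ]
stop_tip wrist [339.4 201.1] 0.79 [ 0.6454 -0.0285  0.03  ]
yellow_jar scene [227.6 187.3] 0.59 [0.6058 0.2617 0.    ]
yellow_jar side [238.1 166.9] 0.65 [ 0.6423  0.3003 -0.    ]
yellow_jar wrist [143.3 129.4] 0.34 [0.4117 0.0525 0.    ]
clamp scene [338.8 220.3] 0.51 [ 0.7281 -0.1669  0.    ]
clamp side [319.8 215.4] 
[... 298 characters left out ...]
 [0.3763 0.4634 0.    ]
{'time': 1.5, 'joint_positions': array([-1.03071966e-01,  8.71996676e-02,  1.37067173e+00, -1.82132501e-05,
        1.68362160e+00, -1.03097276e-01]), 'qvel': array([-0.00093413, -0.00109656, -0.00101194,  0.00111017, -0.0002707 ,
       -0.00129821]), 'joint_torque': array([ 5.65196697e-04, -3.40024638e+01, -3.02590764e+01,  7.18478858e-02,
        2.37754447e-02,  4.24876100e-05]), 'tool_pos': array([5.50019490e-01, 2.74947906e-06, 2.24520417e-01]), 'ee_rot': array([-1.57082458e+00, -9.72557183e-05,  2.32590638e-05]), 'wrist_force': array([0.04229225, 0.62862   , 0.47829757]), 'wrist_torque': array([0.02146817, 0.00146674, 0.00563012]), 'width': 0.09399960038767576}
```

View pics.

View pics/wrist0.png

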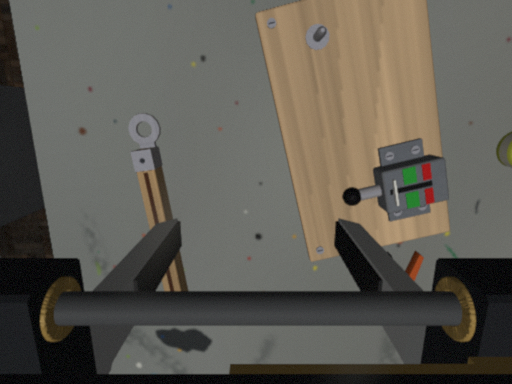

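View pics/scene0.png

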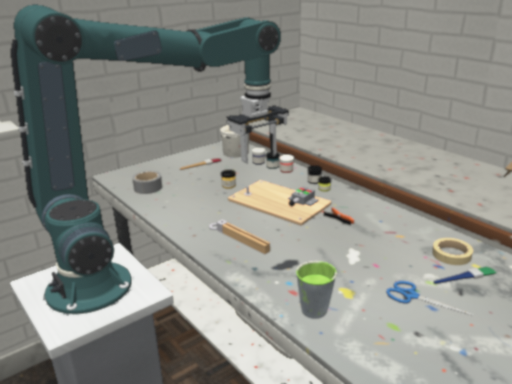

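View pics/side0.png

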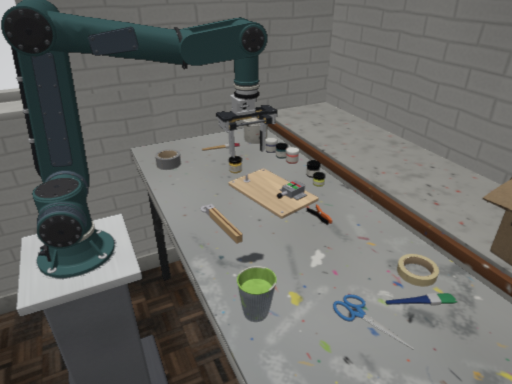

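Run:
```python
import cv2
w=cv2.imread('pics/wrist0.png'); cv2.imwrite('pics/w0a.png',cv2.resize(w[90:330,90:290],None,fx=2.5,fy=2.5,interpolation=2))
cv2.imwrite('pics/w0b.png',cv2.resize(w[0:260,250:470],None,fx=2.3,fy=2.3,interpolation=2))
s=cv2.imread('pics/scene0.png'); cv2.imwrite('pics/s0a.png',cv2.resize(s[150:270,190:370],None,fx=4.4,fy=4.4,interpolation=2))
```

```text
(no output)
```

View pics/w0a.png

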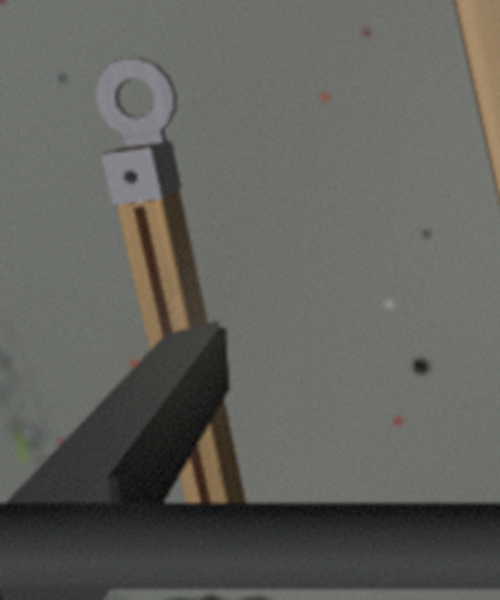

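View pics/w0b.png

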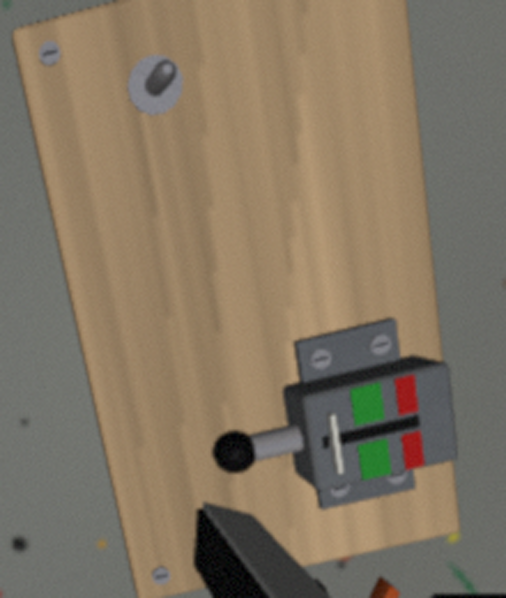

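View pics/s0a.png

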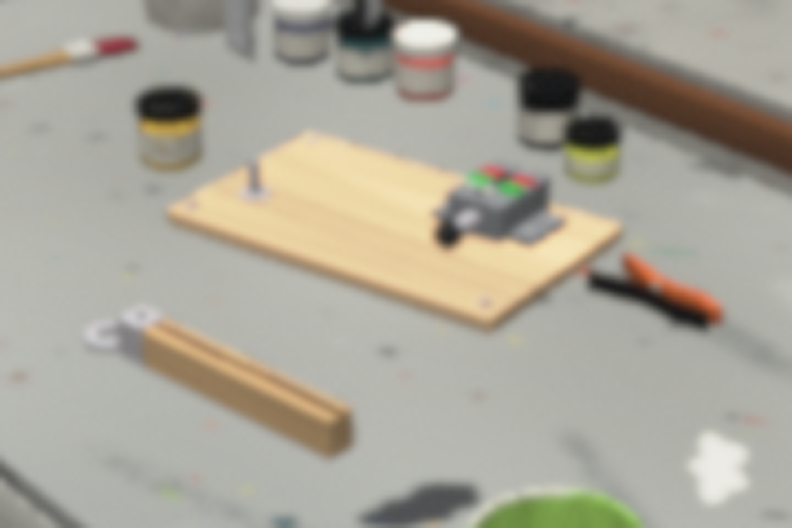

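```bash
cat > b.py <<'E'
from h import *
import pickle
p=imaging.snapshot('wrist')
pickle.dump(p,open('w0.pkl','wb'))
A=lambda c:(c[0]/2.5+90,c[1]/2.5+90); B=lambda c:(c[0]/2.3+250,c[1]/2.3)
f=lambda c,z:np.round(toz(p,c,z)[:2],4)
print('eye',f(A((134,97)),.004))
for n,c in dict(L1=(117,205),L2=(186,503),R1=(165,197),R2=(213,503),g1=(140,207),g2=(205,503)).items(): print(n,f(A(c),.03))
for n,c,z in (('cTL',(13,30),.015),('cBL',(138,598),.015),('cBR',(459,532),.015),('post',(155,85),.015),('postTop',(165,69),.045),('ball',(234,452),.03),('s1',(50,53),.015),('s2',(160,574),.015),):print(n,f(B(c),z))
print(p['R'],p['t'])
E
python3 b.py
```

```text
eye [0.4142 0.0532]
L1 [0.4114 0.0057]
L2 [ 0.4321 -0.1478]
R1 [0.4338 0.0095]
R2 [ 0.4458 -0.1478]
g1 [0.4219 0.0048]
g2 [ 0.4417 -0.1478]
cTL [0.5481 0.1747]
cBL [ 0.6179 -0.112 ]
cBR [ 0.7919 -0.0725]
post [0.6149 0.1514]
postTop [0.6137 0.1512]
ball [ 0.6607 -0.0233]
s1 [0.5653 0.1651]
s2 [ 0.6295 -0.0974]
[[ 9.99999618e-01  6.00994890e-04  6.35371064e-04]
 [ 4.27864705e-04 -9.69795983e-01  2.43917134e-01]
 [ 7.62773256e-04 -2.43916769e-01 -9.69795869e-01]] [-0.55017783 -0.02541084  0.38951886]
```

send_rows:
  moves: "-1 -0.02 0.0167 -0.0113 0; -1 -0.02 0.0167 -0.0113 0; -1 -0.02 0.0167 -0.0113 0; -1 -0.02 0.0167 -0.0113 0; -1 -0.02 0.0167 -0.0113 0; -1 -0.02 0.0167 -0.0113 -2.5; -0.4 0 0 0 -2.5; -0.4 0 0 0 -2.5; -0.4 0 0 0 0; -0.4 0 0 0 0"

```text
time: 2.38
tool_pos: [0.4301, -0.0679, 0.1245]
ee_rot: [-1.571, -0.001, 0.13]
wrist_force: [0.2, 0.4, -0.3]
width: 0.0708
```

Run:
```python
from h import *
p=snap('wrist','w1.png')
for k,z in (('bar_mid',.015),('bar_eye',.003)):
  for d in imaging.landmark_of(p,k)[:1]: print(k,d['centre'],d['conf'],toz(p,d['centre'],z))
o=robot.get_obs();print(o['time'],o['tool_pos'],o['ee_rot'],o['wrist_force'])
print([proj(p,(.4301+a*.9915+b*-.13,-.0678+a*.13+b*.9915,.03)).round() for a in(-.011,.011) for b in(-.1,.1)])
```

```text
bar_mid [256.1, 194.9] 0.7 [ 0.42901134 -0.06740615  0.015     ]
bar_eye [257.9, 49.1] 0.94 [0.41471674 0.05400342 0.003     ]
2.5333 [ 0.43044812 -0.06776065  0.12466438] [-1.57106692e+00 -7.59753249e-04  1.30558229e-01] [ 0.6208896  -0.34432462  0.16947354]
[array([245., 304.]), array([243.,  74.]), array([269., 304.]), array([272.,  74.])]
```

View pics/w1.png

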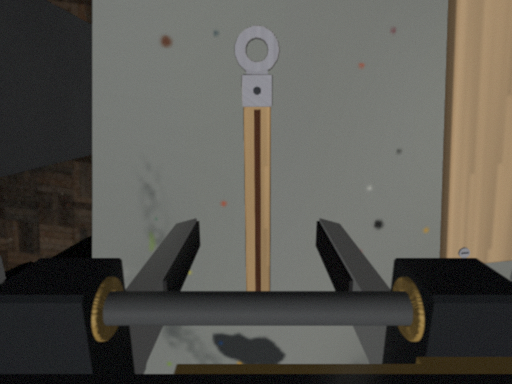

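send_rows:
  moves: "-0.4 0 0.02 0 0; -0.4 0 0.02 0 0; -0.4 0 0.02 0 0; -0.4 0 0.02 0 0; -0.4 0 0.0125 0 0; -0.4 0 0.0075 0 0; -0.4 0 0 0 0; 1 0 0 0 0; 1 0 0 0 0; 1 0 0 0 0"

```text
time: 3.37
tool_pos: [0.4311, -0.0681, 0.0256]
ee_rot: [-1.572, -0.002, 0.131]
wrist_force: [0.7, 0.4, -0.3]
width: 0.0496
```

send_rows:
  moves: "1 0 0 0 0; 1 0 0 0 0; 1 0 0 0 0; 1 0 0 0 0; 1 0 -0.01 0 0; 1 0 -0.02 0 0; 1 0 -0.02 0 0; 1 0 -0.02 0 0; 1 0 -0.01 0 0; 1 0 0 0 0"

```text
time: 4.2
tool_pos: [0.4318, -0.0683, 0.1073]
ee_rot: [-1.573, -0.006, 0.131]
wrist_force: [0.6, -0.3, -1.9]
width: 0.0218
```

Run:
```python
from h import *
import pickle
p=snap('wrist','w2.png'); pickle.dump(p,open('w2.pkl','wb'))
for d in imaging.landmark_of(p,'bar_eye')[:1]: print(d['centre'],d['conf'],toz(p,d['centre'],.084))
o=robot.get_obs();print(o['time'],o['tool_pos'],o['ee_rot'],o['wrist_force'],o['wrist_torque'],o['width'])
```

```text
[258.2, 11.1] 0.7 [0.41624167 0.05375707 0.084     ]
4.3 [ 0.42985055 -0.06774758  0.10408784] [-1.57079857e+00 -6.95408709e-06  1.30965311e-01] [-0.3541236  -1.09377185 -2.52755278] [-0.03816943 -0.00274064 -0.03593682] 0.02192392117780323
```

View pics/w2.png

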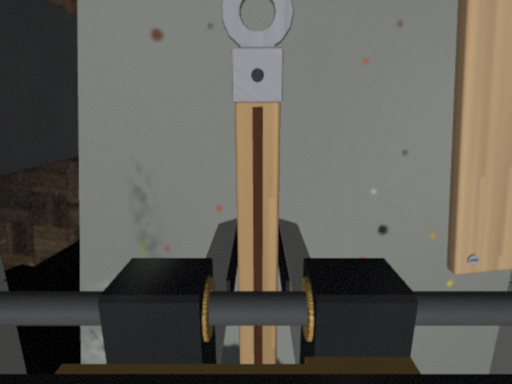

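send_rows:
  moves: "1 0 0 0 2.9; 1 0 0 0 2.9; 1 0.021 0 0.0133 0; 1 0.021 0 0.0133 0; 1 0.021 0 0.0133 0; 1 0.021 0 0.0133 0; 1 0.021 0 0.0133 0; 1 0.021 0 0.0133 0; 1 0.021 0 0.0133 0; 1 0 0 0 0"

```text
time: 5.13
tool_pos: [0.5758, 0.032, 0.1016]
ee_rot: [-1.569, 0.002, 0.032]
wrist_force: [-1.0, -0.0, -1.0]
width: 0.0217
```

Run:
```python
from h import *
import pickle
p=snap('wrist','w3.png'); pickle.dump(p,open('w3.pkl','wb'))
for d in imaging.landmark_of(p,'bar_eye')[:1]: print(d['centre'],d['conf'],toz(p,d['centre'],.083))
for d in imaging.landmark_of(p,'post')[:1]: print(d['centre'],d['conf'],toz(p,d['centre'],.015))
for d in imaging.landmark_of(p,'stop_tip')[:1]: print(d['centre'],d['conf'],toz(p,d['centre'],.03))
o=robot.get_obs();print(o['time'],o['tool_pos'],o['ee_rot'],o['wrist_force'],o['wrist_torque'],o['width'])
```

```text
[257.8, 11.2] 0.78 [0.57197656 0.15382729 0.083     ]
[314.6, 48.8] 0.81 [0.61349769 0.15009394 0.015     ]
5.3333 [0.57281041 0.02927053 0.10276828] [-1.57089464  0.0032812   0.02943522] [-0.2333314   0.00570518 -1.64199718] [ 0.025103   -0.04576945  0.0101421 ] 0.02167619860899803
```

View pics/w3.png

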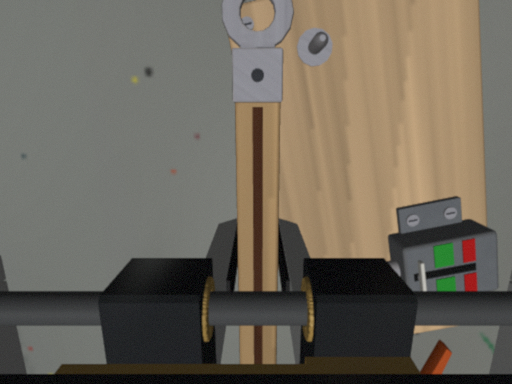

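Run:
```python
from h import *
import pickle
p=pickle.load(open('w3.pkl','rb')); img=p['image'][:90,200:370,::-1]
cv2.imwrite('pics/w3c.png',cv2.resize(img,None,fx=4.5,fy=4.5,interpolation=2))
print(toz(p,(257.8,11.5),.081),toz(p,(314.3,47.3),.015),toz(p,(319,40),.045))
C=-np.array(p['R']).T@p['t'];print(C)
```

```text
[0.5719614  0.15426322 0.081     ] [0.61320177 0.15109478 0.015     ] [0.61105779 0.14954574 0.045     ]
[0.57374113 0.10239978 0.26147291]
```

View pics/w3c.png

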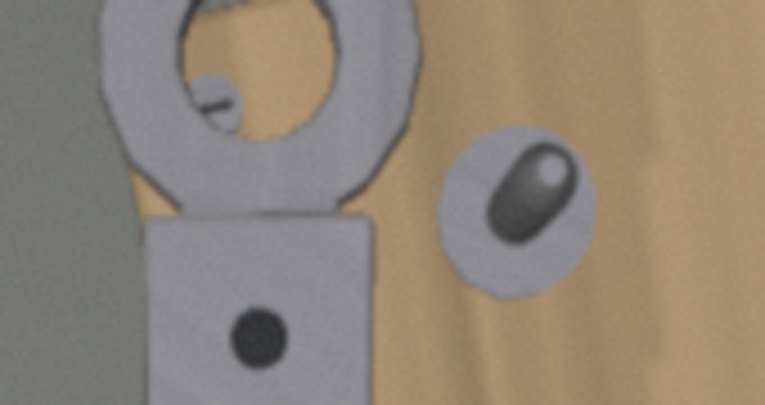

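Run:
```python
from h import *
import pickle
p=pickle.load(open('w3.pkl','rb'))
print(toz(p,(257.8,13.3),.081),toz(p,(314.9,47.1),.015),toz(p,(322.9,37.3),.045))
```

```text
[0.57198916 0.15341975 0.081     ] [0.61362796 0.15124316 0.015     ] [0.61340576 0.15119786 0.045     ]
```

Run:
```python
from h import *
import pickle
p=snap('wrist','w4.png'); pickle.dump(p,open('w4.pkl','wb'))
img=p['image'][:90,200:370,::-1]
cv2.imwrite('pics/w4c.png',cv2.resize(img,None,fx=4.5,fy=4.5,interpolation=2))
o=robot.get_obs();print(o['time'],o['tool_pos'],o['ee_rot'])
```

```text
5.3833 [0.57289275 0.02907594 0.10323152] [-1.57093807  0.00241548  0.02903779]
```

View pics/w4c.png

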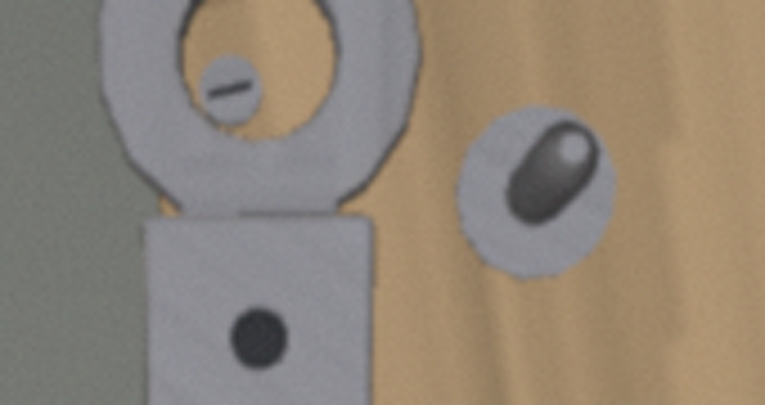

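Now settled. Hole at crop (260,60); post foot (537,192); post tip (573,147).

Run:
```python
from h import *
import pickle
p=pickle.load(open('w4.pkl','rb'))
q=lambda a,b:(200+a/4.5,b/4.5)
e=toz(p,q(260,60),.0815); a=toz(p,q(537,192),.015); b=toz(p,q(574,146),.045)
print(e,a,b,(a+b)/2-e)
```

```text
[0.56923319 0.15075988 0.0815    ] [0.613938   0.15148418 0.015     ] [0.61349963 0.15136021 0.045     ] [ 0.04448563  0.00066232 -0.0515    ]
```

send_rows:
  moves: "1 0.015 0 -0.0002 0; 1 0.015 0 -0.0002 0; 1 0.0145 0 -0.0002 0; 1 0 0 0 0; 1 0 0.01 0 0; 1 0 0.01 0 0; 1 0 0.006 0 0; 1 0 0 0 0; 1 0 0 0 0; 1 0 0 0 0"

```text
time: 6.22
tool_pos: [0.6184, 0.0304, 0.0783]
ee_rot: [-1.571, 0.0, 0.03]
wrist_force: [-0.2, 0.2, -1.6]
width: 0.0213
```

Run:
```python
from h import *
import pickle
p=snap('wrist','w5.png')
img=p['image'][:110,190:340,::-1]
cv2.imwrite('pics/w5c.png',cv2.resize(img,None,fx=4.5,fy=4.5,interpolation=2))
o=robot.get_obs();print(o['time'],o['tool_pos'],o['ee_rot'],o['wrist_force'])
for z in(.0535,.045): print((proj(p,(.6137,.1514,z))-[190,0])*4.5)
```

```text
6.2667 [0.61878362 0.03036054 0.07875041] [-1.57086714e+00 -8.55550933e-04  2.97536412e-02] [ 0.02480102 -0.38519766 -1.21404744]
[294.63739046  73.41136755]
[295.02911036  94.07414288]
```

View pics/w5c.png

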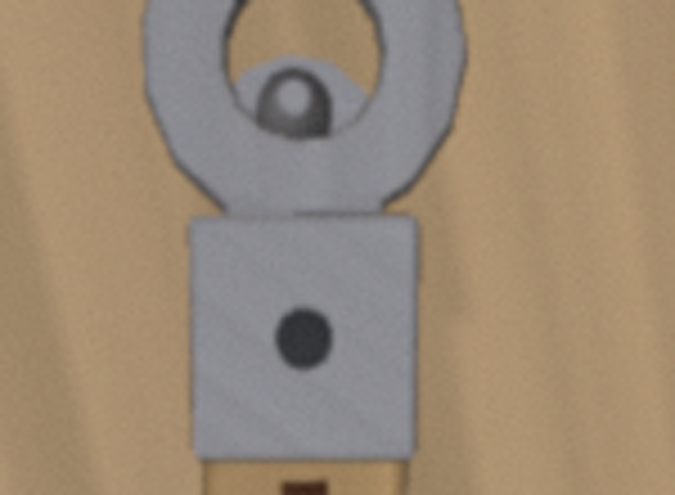

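send_rows:
  moves: "1 -0.0012 0 -0.0015 0; 1 0 0.005 0 0; 1 0 0.005 0 0; 1 0 0.005 0 0; 1 0 0.005 0 0; 1 0 0.005 0 0; 1 0 0.005 0 0; 1 0 0.004 0 0; 1 0 0 0 0; 1 0 0 0 0"

```text
time: 7.1
tool_pos: [0.6173, 0.0288, 0.0438]
ee_rot: [-1.571, 0.001, 0.03]
wrist_force: [-0.3, -0.3, -1.0]
width: 0.0221
```

Run:
```python
from h import *
import pickle
p=snap('wrist','w6.png')
img=p['image'][:110,190:340,::-1]
cv2.imwrite('pics/w6c.png',cv2.resize(img,None,fx=4.5,fy=4.5,interpolation=2))
s=snap('scene','s6.png');cv2.imwrite('pics/s6c.png',cv2.resize(s['image'][150:240,200:350,::-1],None,fx=5,fy=5,interpolation=2))
o=robot.get_obs();print(o['time'],o['tool_pos'],o['ee_rot'],o['wrist_force'],o['wrist_torque'])
```

```text
7.2 [0.61779625 0.02880222 0.04459051] [-1.57084040e+00 -6.50716867e-04  2.96956780e-02] [-0.62894394 -0.28532366 -2.11167453] [-0.01065804 -0.02635502 -0.05687554]
```

View pics/w6c.png

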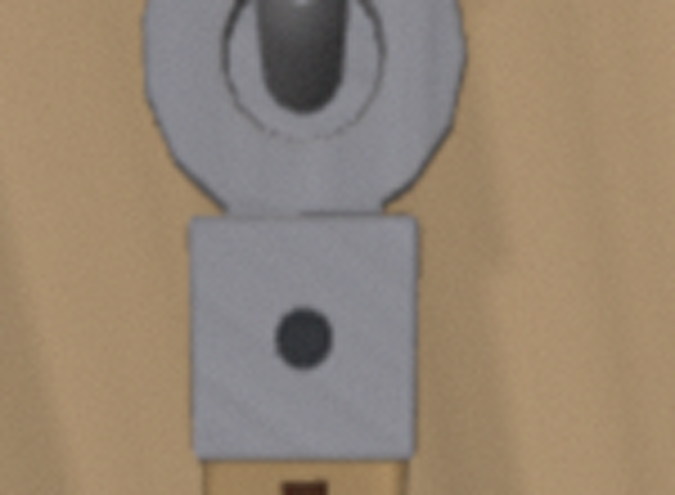

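View pics/s6c.png

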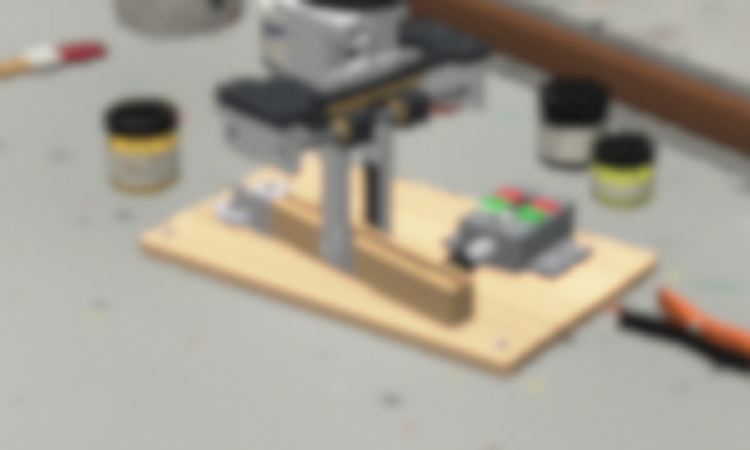

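send_rows:
  moves: "1 0 0.002 0 0; 1 0 0.002 0 0; 1 0 0.001 0 0; 1 0 0 0 0; 1 0 0 0 0; 1 0 0 0 0; 1 0 0 0 0; 1 0 0 0 0; 1 0 0 0 0; 1 0 0 0 0"

```text
time: 8.03
tool_pos: [0.6181, 0.0287, 0.0402]
ee_rot: [-1.571, -0.002, 0.03]
wrist_force: [-0.4, -0.4, 4.5]
width: 0.0215
```

Run:
```python
from h import *
o=robot.get_obs();print(o['time'],o['tool_pos'],o['ee_rot'],o['wrist_force'],o['wrist_torque'])
```

```text
8.0333 [0.61807068 0.02872171 0.04015282] [-1.57098894e+00 -1.51559108e-03  2.96531043e-02] [-0.39138822 -0.4379646   4.53636063] [0.21718245 0.15971101 0.01892014]
```

send_rows:
  moves: "1 0.0021 0 0 -1; 1 0.0021 0 0 -1; 1 0.0021 0 0 -1; 1 0.0021 0 0 -1; 1 0.0021 0 0 -1; 1 0.0021 0 0 -1; 1 0.0021 0 0 -1; 1 0 0 0 0; 1 0 0 0 0; 1 0 0 0 0"

```text
time: 8.87
tool_pos: [0.6322, 0.0302, 0.0401]
ee_rot: [-1.57, -0.0, 0.152]
wrist_force: [-2.5, -0.3, 7.1]
width: 0.0218
```

```bash
cat > look.py <<'E'
from h import *
import sys
k=sys.argv[1]
p=snap('wrist','w%s.png'%k)
s=snap('scene','s%s.png'%k)
o=robot.get_obs();print(o['time'],o['tool_pos'],o['ee_rot'],o['wrist_force'],o['wrist_torque'],o['width'])
a=cv2.resize(s['image'][160:225,230:330,::-1],None,fx=6,fy=6,interpolation=2)
cv2.imwrite('pics/s%sc.png'%k,a)
d=snap('side','d%s.png'%k)
cv2.imwrite('pics/d%sc.png'%k,cv2.resize(d['image'][150:225,220:330,::-1],None,fx=6,fy=6,interpolation=2))
E
python3 look.py 7
```

```text
8.9667 [0.63216881 0.0302358  0.04014449] [-1.57040824e+00 -2.78244428e-04  1.51639782e-01] [-2.66174315  0.39731564  6.27345049] [ 0.31618262  0.42929779 -0.01434643] 0.02200246632607089
```

View pics/s7c.png

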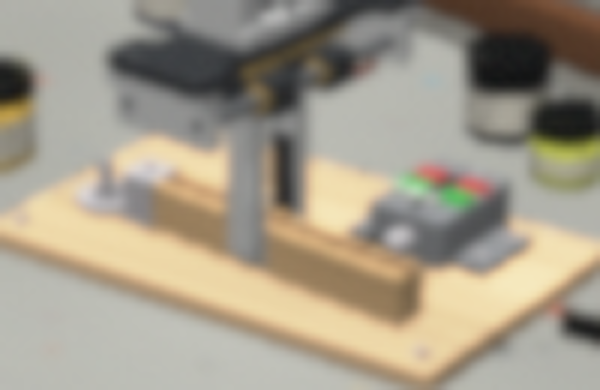

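View pics/d7c.png

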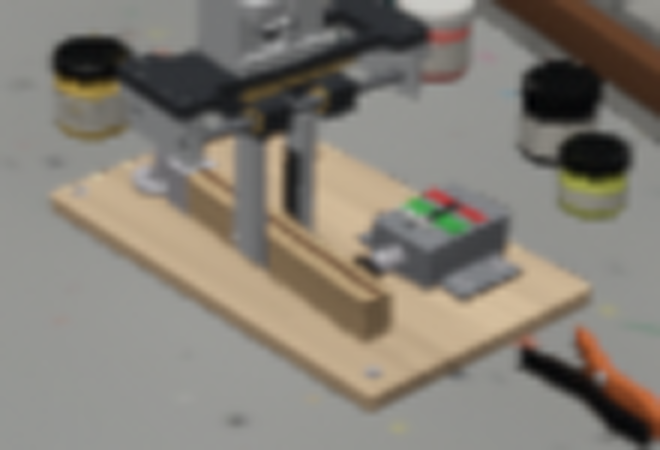

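View pics/w7.png

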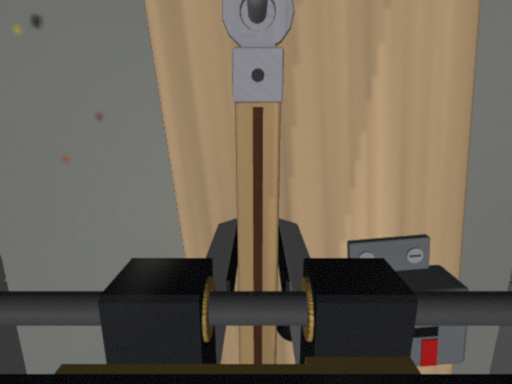

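send_rows:
  moves: "1 0.0013 0 0 -0.6; 1 0.0013 0 0 -0.6; 1 0.0013 0 0 -0.6; 1 0.0013 0 0 -0.6; 1 0.0013 0 0 -0.6; 1 0.0013 0 0 -0.6; 1 0.0013 0 0 -0.6; 1 0.0013 0 0 -0.6; 1 0 0 0 0; 1 0 0 0 0"

```text
time: 9.85
tool_pos: [0.6404, 0.0317, 0.0401]
ee_rot: [-1.57, 0.005, 0.234]
wrist_force: [-7.2, -0.8, 9.9]
width: 0.022
```

```bash
python3 look.py 8
```

```text
9.95 [0.64047339 0.03171878 0.04013871] [-1.57001177  0.00440116  0.23404611] [-7.07441369  0.59894707  9.96704679] [ 0.03843364  1.31162415 -0.49354625] 0.022111478160743832
```

View pics/s8c.png

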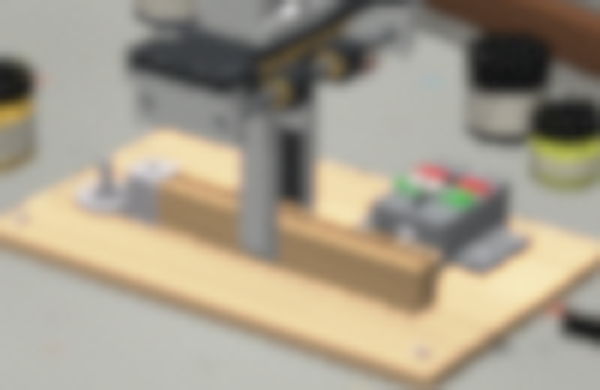

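View pics/d8c.png

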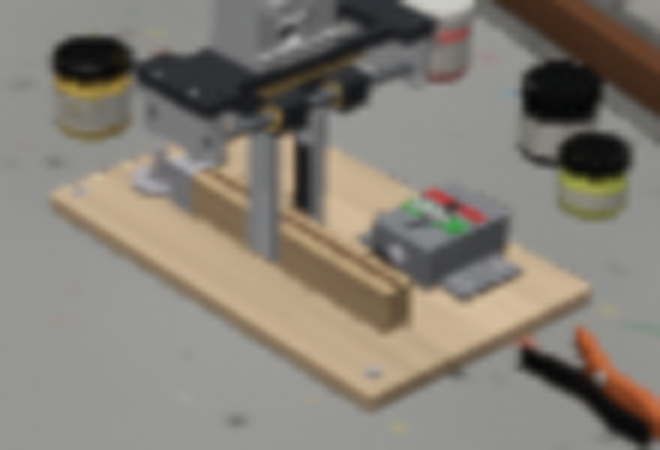

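View pics/w8.png

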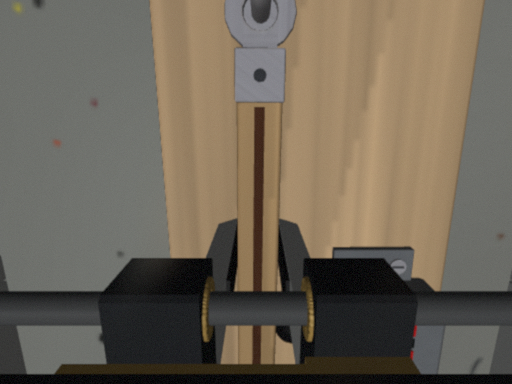

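```bash
cat > ov.py <<'E'
from h import *
import pickle,sys
k=sys.argv[1]
w=pickle.load(open('w0.pkl','rb'))
th=np.radians(13.73); ex=np.array([np.cos(th),np.sin(th)]); ey=np.array([-ex[1],ex[0]])
post=np.array([.6140,.1514]); O=post+.030*ex-.110*ey
pt=toz(w,(337/2.3+250,444/2.3),.048)[:2]-O
gl=toz(w,(352/2.3+250,405/2.3),.047)[:2]-O; gr=toz(w,(383/2.3+250,400/2.3),.047)[:2]-O; rl=toz(w,(396/2.3+250,396/2.3),.047)[:2]-O
print('rest pointer jig x',pt@ex,'green',gl@ex,gr@ex,'red',rl@ex)
for n,f in(('scene','s'),('side','d')):
    p=imaging.snapshot(n); img=p['image'][:,:,::-1]
    x0,y0=(280,175) if n=='scene' else (270,165)
    c=cv2.resize(img[y0:y0+40,x0:x0+45],None,fx=14,fy=14,interpolation=2)
    for s in(0,.012,.019,.026,.033):
        x=pt@ex+s
        a,b=[(proj(p,(*(O+x*ex+y*ey),.047))-[x0,y0]+.5)*14 for y in(-.096,-.044)]
        for e,dirn in((a,a-b),(b,b-a)):
            dirn=dirn/np.linalg.norm(dirn)*25
            cv2.line(c,tuple(int(v) for v in e),tuple(int(v) for v in e+dirn),(255,0,255) if s in(.012,.026) else (0,0,0),2)
    cv2.imwrite('pics/%s%so.png'%(f,k),c)
o=robot.get_obs();print(o['time'],o['tool_pos'],o['ee_rot'],o['wrist_force'])
E
python3 ov.py 9
```

```text
rest pointer jig x 0.018542153440248454 green 0.028415692768064774 0.043088387972913283 red 0.04932959263795789
10.1 [0.64045434 0.03171422 0.04013318] [-1.5700251   0.0044031   0.23403438] [-6.76684469 -0.35024847  9.1490758 ]
```

View pics/s9o.png

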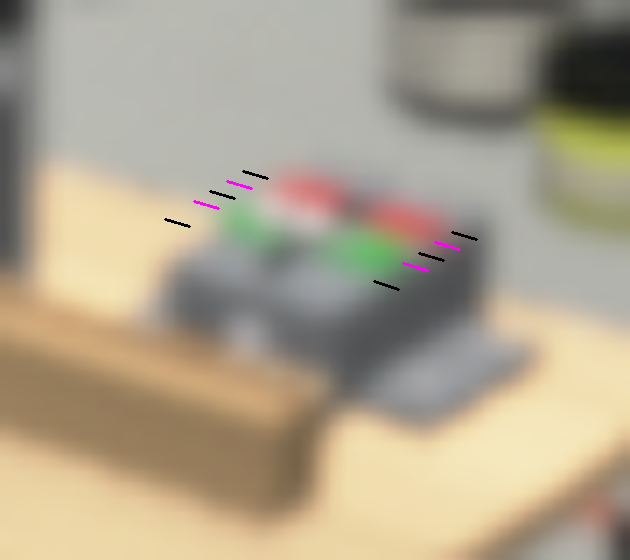

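View pics/d9o.png

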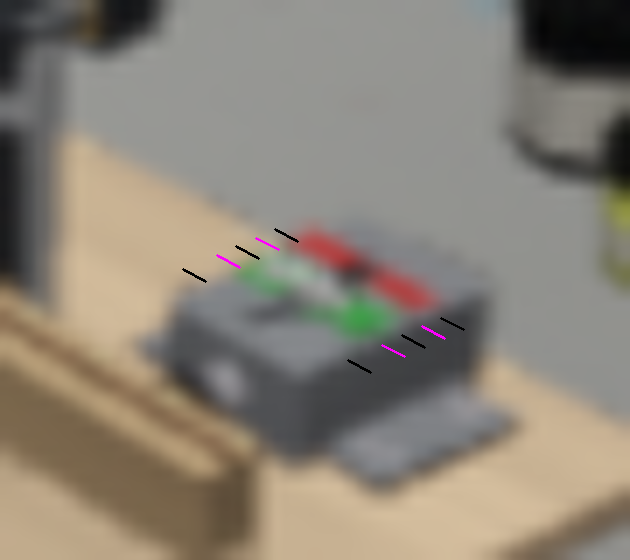

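send_rows:
  moves: "1 0 0 0 0; 1 0 0 0 0; 1 0 0 0 0; 1 0 0 0 0; 1 0 0 0 0; 1 0 0 0 0; 1 0 0 0 0; 1 0 0 0 0; 1 0 0 0 0; 1 0 0 0 0"

```text
time: 10.93
tool_pos: [0.6404, 0.0317, 0.0401]
ee_rot: [-1.57, 0.004, 0.234]
wrist_force: [-6.4, -0.9, 9.1]
width: 0.0217
```

send_rows:
  moves: "1 0 0 0 0; 1 0 0 0 0; 1 0 0 0 0; 1 0 0 0 0; 1 0 0 0 0; 1 0 0 0 0; 1 0 0 0 0; 1 0 0 0 0; 1 0 0 0 0; 1 0 0 0 0"

```text
time: 11.77
tool_pos: [0.6404, 0.0317, 0.0401]
ee_rot: [-1.57, 0.004, 0.234]
wrist_force: [-6.6, -1.3, 9.1]
width: 0.0219
```

send_rows:
  moves: "1 0 0 0 0; 1 0 0 0 0; 1 0 0 0 0; 1 0 0 0 0; 1 0 0 0 0; 1 0 0 0 0; 1 0 0 0 0; 1 0 0 0 0; 1 0 0 0 0; 1 0 0 0 0"

```text
time: 12.6
tool_pos: [0.6404, 0.0317, 0.0401]
ee_rot: [-1.57, 0.004, 0.234]
wrist_force: [-6.6, -1.4, 9.3]
width: 0.0216
```

send_rows:
  moves: "1 0 0 0 0; 1 0 0 0 0; 1 0 0 0 0; 1 0 0 0 0; 1 0 0 0 0; 1 0 0 0 0; 1 0 0 0 0; 1 0 0 0 0; 1 0 0 0 0; 1 0 0 0 0"

```text
time: 13.43
tool_pos: [0.6404, 0.0317, 0.0401]
ee_rot: [-1.57, 0.004, 0.234]
wrist_force: [-7.2, -0.0, 10.0]
width: 0.0219
```

send_rows:
  moves: "1 0 0 0 0; 1 0 0 0 0; 1 0 0 0 0; 1 0 0 0 0; 1 0 0 0 0; 1 0 0 0 0; 1 0 0 0 0; 1 0 0 0 0; 1 0 0 0 0; 1 0 0 0 0"

```text
time: 14.27
tool_pos: [0.6405, 0.0317, 0.0401]
ee_rot: [-1.57, 0.004, 0.234]
wrist_force: [-7.0, -1.6, 9.4]
width: 0.0218
```

```bash
python3 ov.py 10
```

```text
rest pointer jig x 0.018542153440248454 green 0.028415692768064774 0.043088387972913283 red 0.04932959263795789
14.3667 [0.64040701 0.03173623 0.0401074 ] [-1.56998529  0.00447127  0.23404698] [-6.33661451 -1.71432576  9.36959477]
```

View pics/d10o.png

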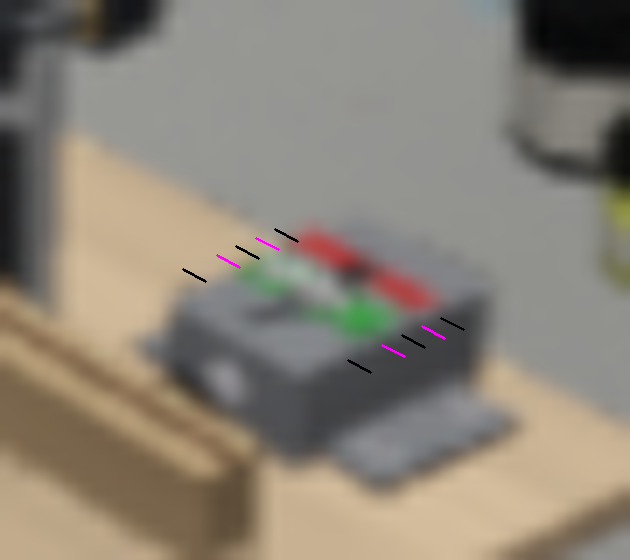

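View pics/s10o.png

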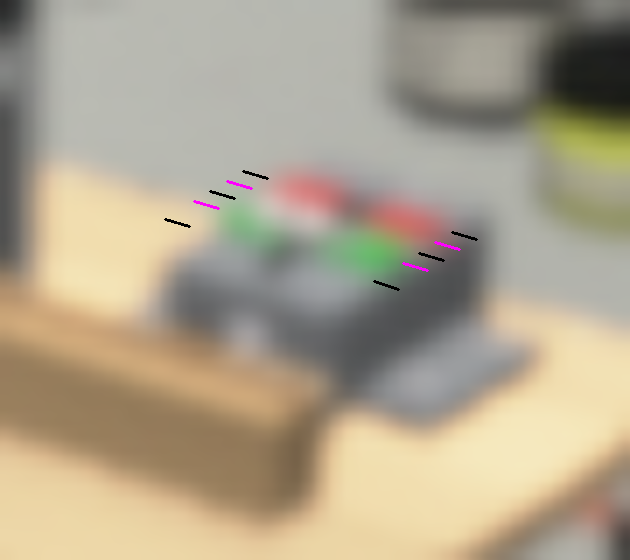

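Run:
```python
from h import *
print(order.close_job())
o=robot.get_obs();print(o['time'],o['tool_pos'],o['wrist_force'])
```

```text
the job is handed in; nothing more can be done
None
the job is handed in; nothing more can be done
```

I gripped the bar at its middle, lowered its eye over the post onto the board clear of the stop, then swung the free end against the black tip. I held it still for about 4.3 s and handed in at about 14.4 s of the 48 s, with the gripper still holding.

- **Pointer:** the last side picture shows it in the green band, short of the red. I read the push at about 21 mm there and 23 mm in the scene picture; the geometry gives about 18–19 mm. The wrist readings gave roughly 7.5 N (about 21 mm), ignoring friction on the board. They differ by a few millimetres, but all lie between 12 and 26 mm.
- **Steadiness:** during the hold the tool position changed by no more than 0.1 mm. The sideways wrist force stayed between 6.3 and 7.2 N.
- **Downward press:** the gripper was also pressing the bar onto the board with about 11 N.
- **Not checked:** I planned the moves clear of the jar, clamp, cup and tape, but took no measurement afterwards to confirm they had not moved. I also did not measure that the bar lies perfectly flat. I judged that from the firm contact, a tool tilt of under 0.3° and the pictures.

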